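# Flip a filter cassette face up on the light pad

## Task

The filter cassette lies face down, green back up, in front of the raised light pad. With the fingertips alone, push it against the front edge of the pad until it stands up on that edge and tips over on to the pad, then push it on so that the whole cassette lies on the pad, face up and about square to it. Never pick the cassette up off the bench, leave the jars and the vial rack where they stand, and finish with the hand clear.

Things in the scene. Friction and masses are not known exactly. Their poses are not given: they have to be found in the camera images.
- cassette: Loose filter cassette, 80-180 g, 80 (x) by 100 (y) by 12 mm. White body with the face (orange ring, white disc), green back plate 4 mm thick. Robot side: back plate juts out as a lip 12 mm long, 8 to 12 mm above the bench. Pad side: a toe 6 mm long, 3 mm thick juts out at bench level. Origin: under its middle, in the face (down at start). z: face to back. x: to the pad, within 15 deg of the pad's x.
- edge_pad_side (a point): Middle of the toe's edge on the pad side, at 40 mm along the cassette's x, 1.5 mm along its z. The toe butts against the pad's front and the cassette pivots and stands on it; after the flip it is the edge nearest the robot, 9 to 12 mm above the pad's top.
- edge_robot_side (a point): Middle of the lip's edge on the robot side, at -40 mm along the cassette's x, 10 mm along z; it swings up and over. With the toe butted against the pad, a vertical fingertip pressed on this edge with 5 to 9 N and moved up and forwards carries it up by friction on an arc of 80 mm radius about the toe; from about 60 deg a forward push alone tips it over.
- pad: Light pad, fixed to the bench: a flat slab 140 mm (x) by 220 mm (y), 10 mm high, dark metal rim and white top, with an upright front face. Origin: centre of its underside, on the bench; x points horizontally away from the robot, across the pad from front face (x = -70 mm) to back, z up.
- pad_front (a point): Middle of the upper front edge of the light pad, 10 mm above the bench, axes as the pad's.
- jar_red: Bystander: capped sample jar with a red lid, 52 mm diameter, about 55 mm tall, loose, standing upright beside the work. Origin: centre of its underside.
- jar_white: Bystander: capped sample jar with a white lid, 52 mm diameter, about 55 mm tall, loose, standing upright beside the work. Origin: centre of its underside.
- vial_rack: Bystander: green vial rack 60 by 80 mm, 59 mm tall with its four white-capped vials, loose, beside the work. Origin: centre of its underside.
There are look-alikes about, which are no part of the job. What is shaped like the cassette but red is not meant.

How it is judged:
By the outcome, as a careful person would: the job done as asked, in the order asked, and still so for the second after the job is handed in, with the robot touching nothing.
It also fails if it takes over 64 s, if anything falls off the work surface, if the arm or the gripper's body presses on something with over 40 N, if the wrist force passes 120 N, or if a joint passes its speed limit or range.

## Robot

A 6-joint arm with a two-finger parallel gripper is mounted at the origin on the work surface. World frame = base frame: x ahead of the robot, y to its left, z up, the work surface at z = 0. Lengths are in m, angles in rad, forces in N, time in s.
With the tool pointing down it reaches from about 0.25 to 0.725 m from the base axis. Payload 4 kg.
Tool frame: the origin (TCP) lies midway between the tips of the shut fingers; the grasp point (between the pads) lies env.grip_point_offset behind it (env.grip_point_offset is the distance from the TCP to the grasp point, in m); x points along the fingers, z is the direction in which the jaws open and shut, and the axes are right-handed (so a half turn about x gives the same grasp; the last joint's range is limited). The gripper opens to 85 mm and grips with 20 to 120 N. Pads are 22 mm wide; open, the fingers measure 114 mm over their backs; the gripper's body (76 mm by 85 mm) begins 54 mm behind the grasp point. The pads swing forward as they close: fully open they stand 13 mm farther back than shut.
Start: joints at [-1.258, 0.241, 0.005, 1.335, 0, 1.571], TCP at [0.154, -0.476, 0.231] pointing down, gripper open.
Joint ranges: [-2.72, 2.72], [-1.05, 1.87], [-1.09, 1.28], [-1.99, 2.15], [-1.42, 1.44], [-3.14, 3.14]. Speed limits (rad/s): [2.79, 2.79, 3.14, 3.14, 3.14, 3.14].

## Interface

Orientations are given as a rotation vector (axis times angle).
In Python, from station import env gives the robot as it stands.
- The arm moves only by the shell command python3 -m creep 'ROWS' [FORCE]. ROWS is JSON, one flat list of numbers, 7 for each row, row after row: the shift along the tool's x, y, z in units of 50 mm (1.0 is 50 mm), then the turn, a rotation vector about the tool's x, y, z in degrees, then the finger opening in mm, from 0 to 85.4. In form: [dx, dy, dz, wx, wy, wz, claw, dx, dy, dz, wx, wy, wz, claw, ...]. A call has exactly 5 rows; each row is the pose to reach, as a shift and turn from the pose commanded when the call began, along the tool's axes at that moment; what a row does not reach only later rows make up. A row lasts 1/10 s, in which the tool goes at most 50 mm and 8.59 degrees, less where a joint would pass 70% of its speed; a pose out of reach is approached as far as the arm can. A call with a gripper value outside its range is refused whole. The fingers move at their own pace and stop on an object; FORCE is the grip in N (left out, the last holds). Time passes only in rows, so rows that repeat a pose let the fingers close, or fill a call up. It gives the time, the measured TCP pose, the force and the opening at its end, in the units of the state.
- env.observe(): the state, without advancing time (a new reading comes with each control period).
- env.snapshot(name): name is "scene" or "top" or "wrist"; returns (picture, depth): 384x512x3 uint8, red, green, blue; 384x512 float32, m along the optical axis (not along the pixel's ray), 0 where there is no reading.
- env.camera_model(name): a dict with "camera_matrix" (3x3 intrinsics, pixels), "position" and "attitude" of the camera in the world. Camera axes: x right, y down, z forward; pixel columns grow to the right and rows downward; lengths in m; the calibration is good to about 2 mm. A picture is of the moment at which its call begins: read the wrist's pose just before it. camera_model takes no time and is no camera call; for the wrist camera it gives the pose at the moment of the call.
- env.sign_off(): hands the job in, once; it reports no verdict.
The state is a dict: "clock": time; "joints": joint angles; "joint_velocities": joint speeds; "joint_torque": joint torques, N m; "tcp_pos": TCP position; "eef_rot": TCP orientation; "wrist_force": force on the tool from outside, world axes, zero at the start; "ft_torque": the same for the moment, N m; "gripper_width": opening from 0.0 (shut) to 1.0 (fully open).
Only numpy, scipy, OpenCV 4.12 (cv2) and the standard library are available. Lean on these libraries where they do the work, as an engineer would, in place of code of your own. Each camera call takes 0.05 s, during which the arm holds its last target.

## Working session

There is one attempt and no reset: what is moved stays moved. The work goes in short steps, Python scripts to look and compute and a shell command to move; the robot and the scene stay as the last step left them, time stands still between calls to the robot, and variables do not carry over. Pictures are saved under pics/ and viewed, and the job is handed in when it is done.

```bash
ls; mkdir -p pics
python3 - <<'E'
from station import env
import cv2,numpy as np
print(env.observe())
for n in ("scene","top"):
    p,d=env.snapshot(n); cv2.imwrite(f"pics/{n}0.png",p[:,:,::-1]); np.savez(f"pics/{n}0.npz",p=p,d=d)
    print(n,env.camera_model(n))
print(env.grip_point_offset)
E
```

```text
pics
{'clock': 0.0, 'joints': array([-1.25799963e+00,  2.41401815e-01,  3.71617250e-03,  1.33518866e+00,
       -6.72065956e-06,  1.57075806e+00]), 'joint_velocities': array([ 0.00010313,  0.00023197, -0.00089673, -0.0007858 ,  0.00082102,
        0.00136112]), 'joint_torque': array([ 1.49212665e-04, -3.72317934e+01,  2.52406955e+01,  1.69769931e-02,
       -2.83545211e-05,  4.06949141e-06]), 'tcp_pos': array([ 0.15366409, -0.47513795,  0.23041545]), 'eef_rot': array([ 0.9769805 ,  1.34283695, -0.97496136]), 'wrist_force': array([0.21582739, 0.09889204, 0.58782325]), 'ft_torque': array([-0.01430167,  0.01963676,  0.03007295]), 'gripper_width': 1.002640027544411}
scene {'camera_matrix': array([[417.7989672 ,   0.        , 259.64500798],
       [  0.        , 417.7989672 , 196.15749241],
       [  0.        ,   0.        ,   1.        ]]), 'position': array([ 1.16751756, -0.2690325 ,  0.79255706]), 'attitude': array([-2.07951127, -1.29038594,  0.49200162])}
top {'camera_matrix': array([[362.42720758,   0.        , 253.36186665],
       [  0.        , 362.42720758, 189.70228119],
       [  0.        ,   0.        ,   1.        ]]), 'position': array([0.40626798, 0.06544675, 0.93545218]), 'attitude': array([-2.15533721,  2.14416788, -0.15551704])}
0.0187
```

View pics/scene0.png

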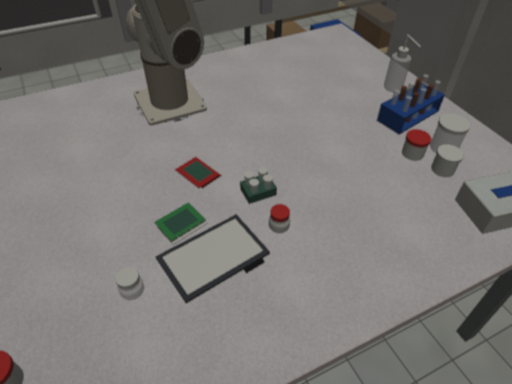

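View pics/top0.png

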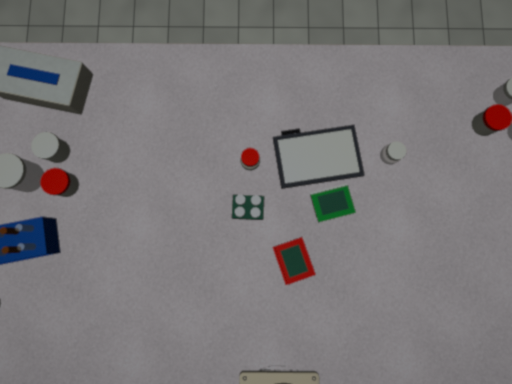

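In the top view, two things could be taken for the cassette: the green plate at (333,203), in front of the pad, and a red look-alike with a green inset at (294,260). By the description it is the one at (333,203). The vial rack at (248,207) is also green. I'll measure next and check the choice in a crop.

```bash
cat > h.py <<'E'
import numpy as np,cv2
from scipy.spatial.transform import Rotation as R
def pix2plane(cm,uv,z):
    uv=np.atleast_2d(np.asarray(uv,float)); K=cm["camera_matrix"];Rm=R.from_rotvec(cm["attitude"]).as_matrix();p=cm["position"]
    d=(Rm@np.linalg.inv(K)@np.c_[uv,np.ones(len(uv))].T).T
    t=(z-p[2])/d[:,2]; return p+d*t[:,None]
def proj(cm,P):
    P=np.atleast_2d(P);Rm=R.from_rotvec(cm["attitude"]).as_matrix()
    c=(P-cm["position"])@Rm; q=c@cm["camera_matrix"].T; return q[:,:2]/q[:,2:]
def biggest(mask,near=None):
    cs,_=cv2.findContours(mask.astype(np.uint8),cv2.RETR_EXTERNAL,cv2.CHAIN_APPROX_NONE)
    if near is not None: cs=[c for c in cs if cv2.contourArea(c)>15 and cv2.pointPolygonTest(c,near,True)>-15]
    return max(cs,key=cv2.contourArea)
def rect(cm,c,z):
    P=pix2plane(cm,c[:,0,:]+0.0,z)[:,:2]
    return cv2.minAreaRect((P*1000).astype(np.float32))
E
python3 - <<'E'
from h import *
from station import env
for n,boxes in (("top",{"cass":(333,203),"pad":(318,156),"red":(250,157),"white":(395,152),"rack":(248,207)}),("scene",{"cass":(180,221),"pad":(213,257)})):
    p=np.load(f"pics/{n}0.npz")["p"]; cm=env.camera_model(n)
    hsv=cv2.cvtColor(p,cv2.COLOR_RGB2HSV)
    g=(hsv[...,0]>45)&(hsv[...,0]<90)&(hsv[...,1]>90)
    c=biggest(g,boxes["cass"]); print(n,"cass",rect(cm,c,0.012), len(c))
    b=cv2.boxPoints(cv2.minAreaRect(c));
    if n=="top":
        print(cv2.minAreaRect(c))
    # pad incl rim: dark rim
    x,y=boxes["pad"]
    dark=(p.max(2)<90)
    cs=biggest(dark,(x,y)); print("pad rim",rect(cm,cs,0.010))
    hull=cv2.approxPolyDP(cv2.convexHull(cs),4,True)[:,0]; print(hull, pix2plane(cm,hull,0.010).round(4)[:,:2])
    hc=cv2.approxPolyDP(cv2.convexHull(c),3,True)[:,0]; print(hc, pix2plane(cm,hc,0.012).round(4)[:,:2])
    if n=="top":
        for k in("red","white","rack"): print(k,pix2plane(cm,boxes[k],0.055).round(3))
    v=cv2.resize(p[150:260,210:430] if n=="top" else p[180:310,120:300],None,fx=3.5,fy=3.5,interpolation=cv2.INTER_CUBIC)
    cv2.imwrite(f"pics/crop_{n}.png",v[:,:,::-1])
E
```

```text
top cass ((503.1103820800781, -140.44564819335938), (71.2723159790039, 98.60384368896484), 14.370063781738281) 123
((332.61767578125, 203.47056579589844), (27.8915958404541, 38.80569839477539), 75.96376037597656)
pad rim ((633.8909301757812, -104.40550994873047), (152.67730712890625, 220.55459594726562), 9.132217407226562)
[[354 126]
 [362 176]
 [281 187]
 [273 137]
 [298 128]] [[ 0.7096 -0.203 ]
 [ 0.5752 -0.2191]
 [ 0.5452 -0.0086]
 [ 0.6782  0.0117]
 [ 0.7032 -0.0545]]
[[347 186]
 [354 212]
 [319 221]
 [311 195]] [[ 0.5484 -0.1788]
 [ 0.4814 -0.1946]
 [ 0.458  -0.1047]
 [ 0.5245 -0.0855]]
red [[0.613 0.072 0.055]]
white [[ 0.628 -0.29   0.055]]
rack [[0.489 0.076 0.055]]
scene cass ((506.95172119140625, -140.0136260986328), (72.12513732910156, 97.08212280273438), 14.194443702697754) 100
pad rim ((638.2957153320312, -103.57469940185547), (153.9487762451172, 220.15289306640625), 9.156678199768066)
[[236 215]
 [269 253]
 [247 272]
 [185 302]
 [156 256]] [[ 0.5482 -0.009 ]
 [ 0.6848  0.0113]
 [ 0.7085 -0.0555]
 [ 0.7177 -0.202 ]
 [ 0.5801 -0.2214]]
[[189 204]
 [203 220]
 [170 239]
 [156 222]] [[ 0.4652 -0.1005]
 [ 0.5293 -0.0882]
 [ 0.5495 -0.1781]
 [ 0.4857 -0.192 ]]
```

View pics/crop_top.png

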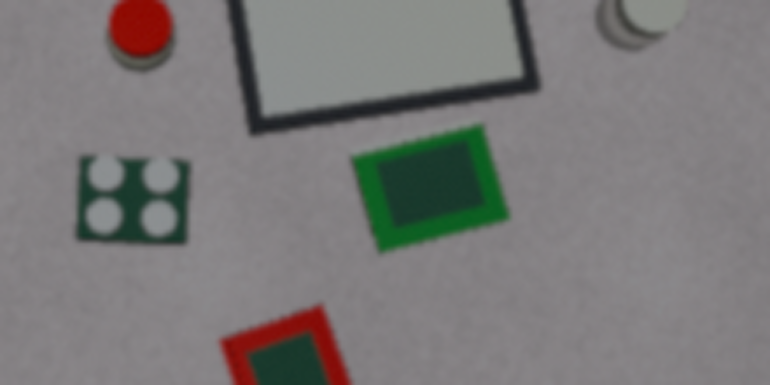

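View pics/crop_scene.png

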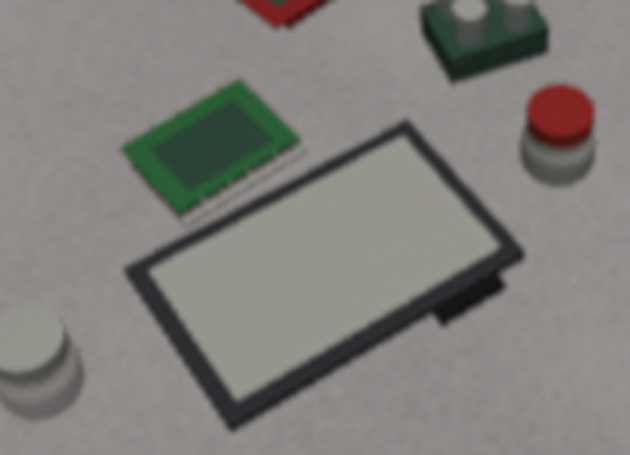

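The crop confirms it: green back up, with the white toe on the pad side. Next are the approach numbers.

```bash
cat > g.py <<'E'
from h import *
from station import env
def tgt(yaw_deg,sgn=1):
    y=np.deg2rad(yaw_deg); f=np.array([np.cos(y),np.sin(y),0]); l=np.array([-np.sin(y),np.cos(y),0])
    X=np.array([0,0,-1.]); Z=sgn*l; Y=np.cross(Z,X); return np.c_[X,Y,Z]
def rel(pos,Rt,o=None):
    o=o or env.observe(); Rc=R.from_rotvec(o["eef_rot"]).as_matrix()
    return (Rc.T@(np.array(pos)-o["tcp_pos"])/0.05).round(3), np.rad2deg(R.from_matrix(Rc.T@Rt).as_rotvec()).round(2)
E
python3 - <<'E'
from g import *
o=env.observe(); print(R.from_rotvec(o["eef_rot"]).as_matrix().round(3))
for s in(1,-1): print(s, rel([0.434,-0.1545,0.06],tgt(8.4,s)), (R.from_matrix(tgt(8.4,s)).as_matrix()).round(3).tolist())
E
```

```text
[[-0.001  0.951  0.308]
 [ 0.002  0.308 -0.951]
 [-1.    -0.    -0.002]]
1 (array([ 3.418,  7.308, -4.371]), array([-1.7048e+02, -1.0000e-02, -1.7000e-01])) [[0.0, -0.989, -0.146], [0.0, -0.146, 0.989], [-1.0, 0.0, -0.0]]
-1 (array([ 3.418,  7.308, -4.371]), array([ 9.52, -0.11,  0.01])) [[0.0, 0.989, 0.146], [0.0, 0.146, -0.989], [-1.0, 0.0, -0.0]]
```

```bash
python3 -m creep '[0.1,0.8,-0.5,1,0,0,40, 0.2,1.6,-1,3,0,0,40, 0.3,2.4,-1.5,5,0,0,40, 0.4,3.2,-2,7,0,0,40, 0.5,4,-2.4,9.5,0,0,40]' 40
python3 - <<'E'
from g import *
print(rel([0.434,-0.1545,0.06],tgt(8.4,-1)))
E
```

```text
clock: 0.6
tcp_pos: [0.3076, -0.298, 0.2059]
eef_rot: [1.102, 1.275, -1.102]
wrist_force: [1.6, -0.3, 0.8]
gripper_width: 0.468
(array([ 2.918,  2.918, -2.472]), array([-0.1 , -0.04,  0.03]))
```

```bash
python3 -m creep '[0.4,0.6,-0.5,0,0,0,40, 0.9,1.2,-1,0,0,0,40, 1.4,1.8,-1.5,0,0,0,40, 1.9,2.4,-2,0,0,0,40, 2.4,2.9,-2.45,0,0,0,40]'
python3 - <<'E'
from g import *
print(rel([0.434,-0.1545,0.005],tgt(8.4,-1)))
for n in ("top","wrist"):
    p,d=env.snapshot(n); cv2.imwrite(f"pics/{n}1.png",p[:,:,::-1]); np.savez(f"pics/{n}1.npz",p=p,d=d)
E
```

```text
clock: 1.1
tcp_pos: [0.4337, -0.156, 0.0852]
eef_rot: [1.1, 1.275, -1.099]
wrist_force: [0.7, -1.3, 0.1]
gripper_width: 0.467
(array([ 1.604,  0.01 , -0.028]), array([ 0.07,  0.  , -0.01]))
```

View pics/wrist1.png

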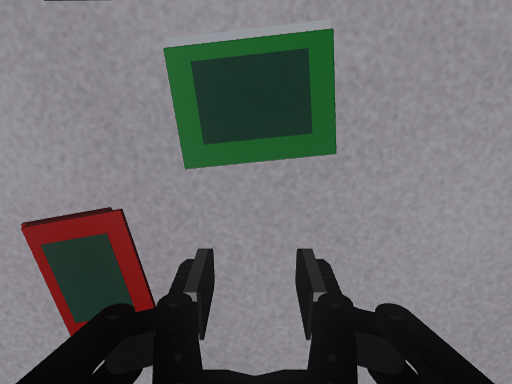

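Run:
```python
from g import *
cm=env.camera_model("wrist"); o=env.observe(); Rt=tgt(8.4,-1)
def loc(P): return ((P-np.r_[o["tcp_pos"][:2],0])@np.c_[Rt[:,1],-Rt[:,2]]*1000).round(1)
print("cass (fwd,left):",loc(pix2plane(cm,[[185,168],[336,153],[332,29],[165,47]],0.012)))
print("red:",loc(pix2plane(cm,[[122,210],[155,310],[22,225]],0.012)))
p=np.load("pics/wrist1.npz")["p"]; hsv=cv2.cvtColor(p,cv2.COLOR_RGB2HSV)
g=(hsv[...,0]>45)&(hsv[...,0]<90)&(hsv[...,1]>90)
print(rect(cm,biggest(g,(250,100)),.012))
print(pix2plane(cm,[[185,168],[336,153]],0.012).round(4), proj(cm,o["tcp_pos"]))
```

```text
cass (fwd,left): [[ 28.5  46.3]
 [ 39.4 -53.3]
 [112.4 -44.5]
 [102.2  53.4]]
red: [[ -2.   92.1]
 [-86.   76.9]
 [-14.1 164.6]]
((501.7908935546875, -142.7467041015625), (74.0962905883789, 100.23779296875), 14.73068618774414)
[[ 0.4536 -0.104   0.012 ]
 [ 0.4789 -0.2008  0.012 ]] [[253.53977582 261.59458504]]
```

Run:
```python
from g import *
cm=env.camera_model("wrist"); o=env.observe(); z=np.load("pics/wrist1.npz"); d=z["d"];p=z["p"]
print(o["tcp_pos"],o["clock"])
Rm=R.from_rotvec(cm["attitude"]).as_matrix();K=cm["camera_matrix"]
u,v=np.meshgrid(np.arange(512),np.arange(384))
P=np.stack([(u-K[0,2])/K[0,0]*d,(v-K[1,2])/K[1,1]*d,d],-1)@Rm.T+cm["position"]
Rc=R.from_rotvec(o["eef_rot"]).as_matrix()
L=(P-o["tcp_pos"])@Rc*1000
m=(d>0)&(P[...,2]>0.03)&(v>230)&(np.abs(L[...,2])<60)
for s in(1,-1):
    q=L[m&(s*L[...,2]>0)]
    tip=q[q[:,0]>np.percentile(q[:,0],99)-1]
    print(s,"max x",np.percentile(q[:,0],[90,98,99.5,100]).round(1))
    t=q[q[:,0]>q[:,0].max()-6]; print(t.min(0).round(1),t.max(0).round(1),len(t))
```

```text
[ 0.43214001 -0.15388027  0.08285168] 1.2
1 max x [-32.4 -12.5  -7.2  -2.2]
[ -8.2 -10.7  20.2] [-2.2 11.  32.2] 98
-1 max x [-32.2 -12.5  -7.2  -2.4]
[ -8.3 -12.  -31.3] [ -2.4  11.2 -19.3] 104
```

```bash
python3 -m creep '[0.4,0,0,0,0,0,40, 0.8,0,0,0,0,0,40, 1.2,0,0,0,0,0,40, 1.5,0,0,0,0,0,40, 1.57,0,0,0,0,0,40]'
```

```text
clock: 1.7
tcp_pos: [0.4309, -0.1576, 0.0065]
eef_rot: [1.1, 1.278, -1.103]
wrist_force: [-0.5, 0.2, 0.1]
gripper_width: 0.471
```

```bash
python3 -m creep '[0.03,0.06,0,0,0,0,40, 0.03,0.12,0,0,0,0,40, 0.03,0.2,0,0,0,0,40, 0.03,0.3,0,0,0,0,40, 0.03,0.3,0,0,0,0,40]'
```

```text
clock: 2.2
tcp_pos: [0.4491, -0.1556, 0.007]
eef_rot: [1.1, 1.273, -1.099]
wrist_force: [0.2, -0.6, -0.3]
gripper_width: 0.469
```

Run:
```python
from g import *
for i in range(2):
    p,d=env.snapshot("wrist"); o=env.observe(); print(o["tcp_pos"],o["wrist_force"])
cv2.imwrite("pics/wrist2.png",p[:,:,::-1])
```

```text
[ 0.44842307 -0.15550526  0.00674674] [-0.67509134 -0.39582525 -0.3342063 ]
[ 0.44790248 -0.15538481  0.00656152] [-0.38333643  0.26775621 -0.63150496]
```

View pics/wrist2.png

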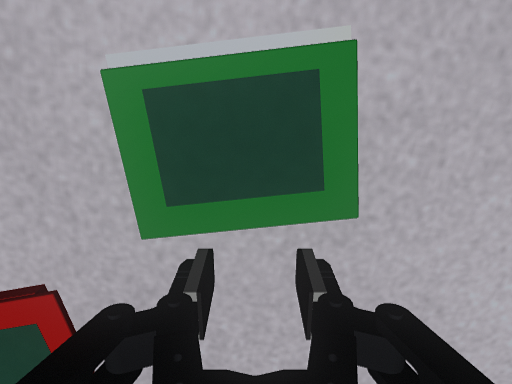

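The wrist view shows the lip edge at (142,238)-(358,217), just ahead of the fingertips at (205,250) and (305,250) and not touched yet. I'll go a little lower, then push on.

```bash
python3 -m creep '[0.03,0,0,0,0,0,40, 0.06,0,0,0,0,0,40, 0.09,0,0,0,0,0,40, 0.09,0,0,0,0,0,40, 0.09,0,0,0,0,0,40]'
```

```text
clock: 2.8
tcp_pos: [0.4474, -0.1554, 0.0017]
eef_rot: [1.1, 1.275, -1.1]
wrist_force: [0.2, -0.3, 1.1]
gripper_width: 0.471
```

```bash
python3 -m creep '[0,0.06,0,0,0,0,40, 0,0.12,0,0,0,0,40, 0,0.18,0,0,0,0,40, 0,0.24,0,0,0,0,40, 0,0.3,0,0,0,0,40]'
```

```text
clock: 3.3
tcp_pos: [0.4624, -0.1531, 0.0017]
eef_rot: [1.1, 1.276, -1.1]
wrist_force: [-1.3, -0.8, 1.4]
gripper_width: 0.466
```

```bash
python3 -m creep '[0,0.04,0,0,0,0,40, 0,0.08,0,0,0,0,40, 0,0.12,0,0,0,0,40, 0,0.16,0,0,0,0,40, 0,0.2,0,0,0,0,40]'
```

```text
clock: 3.8
tcp_pos: [0.4724, -0.1517, 0.0018]
eef_rot: [1.1, 1.275, -1.1]
wrist_force: [0.2, 0.0, 0.3]
gripper_width: 0.466
```

Run:
```python
from g import *
for n in("wrist","top"):
    p,d=env.snapshot(n); o=env.observe(); print(o["tcp_pos"],o["wrist_force"])
    cv2.imwrite(f"pics/{n}3.png",p[:,:,::-1] if n=="wrist" else cv2.resize(p[140:250,240:420,::-1],None,fx=4,fy=4))
```

```text
[ 0.47288591 -0.1517467   0.00184075] [ 0.53415715  0.03073556 -0.29197435]
[ 0.47283217 -0.15178531  0.00186079] [-0.45889349 -0.36935007 -0.12415049]
```

View pics/wrist3.png

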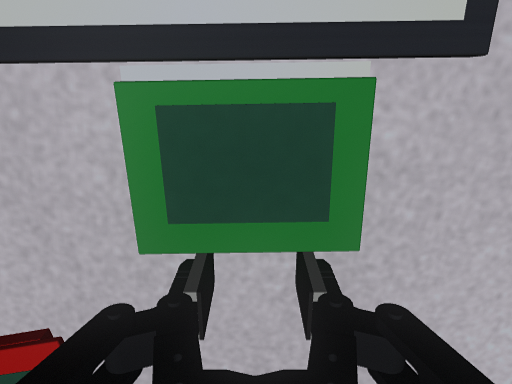

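View pics/top3.png

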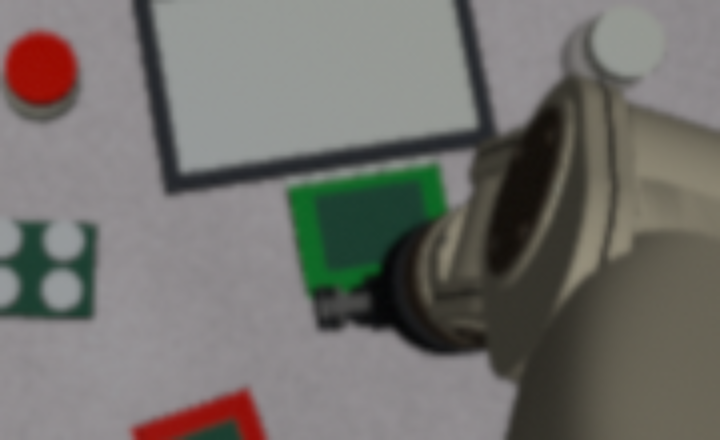

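The cassette is now square to the pad: its lip runs (139,254)-(360,250) and the pad's front rim lies just ahead of the toe at row ~62. I'll butt it gently.

```bash
python3 -m creep '[0,0.02,0,0,0,0,40, 0,0.04,0,0,0,0,40, 0,0.05,0,0,0,0,40, 0,0.06,0,0,0,0,40, 0,0.06,0,0,0,0,40]'
```

```text
clock: 4.4
tcp_pos: [0.4738, -0.1514, 0.0016]
eef_rot: [1.099, 1.277, -1.103]
wrist_force: [-5.3, -1.1, 3.6]
gripper_width: 0.471
```

```bash
python3 -m creep '[0,0.015,0,0,0,0,40, 0,0.03,0,0,0,0,40, -0.03,0.035,0,0,0,0,40, -0.07,0.04,0,0,0,0,40, -0.11,0.05,0,0,0,0,40]'
python3 - <<'E'
from g import *
p,d=env.snapshot("wrist"); o=env.observe(); print(o["tcp_pos"],o["wrist_force"])
cv2.imwrite("pics/wrist4.png",p[:,:,::-1])
E
```

```text
clock: 4.9
tcp_pos: [0.4745, -0.1513, 0.0063]
eef_rot: [1.097, 1.279, -1.106]
wrist_force: [-6.5, -2.5, 1.2]
gripper_width: 0.468
[ 0.47454478 -0.15132117  0.00656827] [-7.38496745 -1.98304629  1.56667117]
```

View pics/wrist4.png

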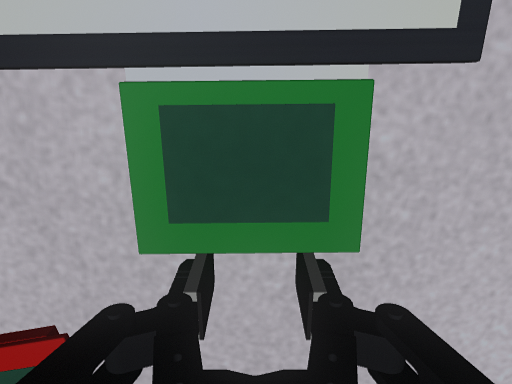

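The lip stayed level with the fingertips in the picture (row 253, same width) while the hand rose 5 mm, so the cassette is being carried up. I'll follow the arc.

```bash
python3 -m creep '[-0.04,0.005,0,0,0,0,40, -0.08,0.01,0,0,0,0,40, -0.12,0.018,0,0,0,0,40, -0.16,0.026,0,0,0,0,40, -0.2,0.037,0,0,0,0,40]'
```

```text
clock: 5.45
tcp_pos: [0.4766, -0.1509, 0.0164]
eef_rot: [1.098, 1.279, -1.105]
wrist_force: [-6.9, -1.7, 1.0]
gripper_width: 0.468
```

```bash
python3 -m creep '[-0.055,0.016,0,0,0,0,40, -0.11,0.034,0,0,0,0,40, -0.165,0.055,0,0,0,0,40, -0.22,0.078,0,0,0,0,40, -0.275,0.102,0,0,0,0,40]'
python3 - <<'E'
from g import *
p,d=env.snapshot("wrist"); o=env.observe(); print(o["tcp_pos"],o["wrist_force"])
cv2.imwrite("pics/wrist5.png",p[:,:,::-1])
E
```

```text
clock: 5.95
tcp_pos: [0.4819, -0.1501, 0.0304]
eef_rot: [1.098, 1.279, -1.105]
wrist_force: [-7.2, -0.9, 2.8]
gripper_width: 0.469
[ 0.48224195 -0.1501706   0.03089884] [-7.89145236 -2.18046252  4.41281864]
```

View pics/wrist5.png

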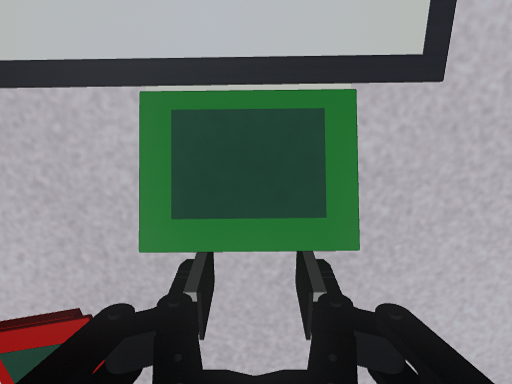

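```bash
python3 -m creep '[-0.06,0.03,0,0,0,0,40, -0.12,0.063,0,0,0,0,40, -0.18,0.1,0,0,0,0,40, -0.24,0.141,0,0,0,0,40, -0.29,0.18,0,0,0,0,40]'
```

```text
clock: 6.5
tcp_pos: [0.4916, -0.1486, 0.0454]
eef_rot: [1.099, 1.278, -1.103]
wrist_force: [-5.5, -0.9, 3.8]
gripper_width: 0.471
```

```bash
python3 -m creep '[-0.055,0.06,0,0,0,0,40, -0.11,0.115,0,0,0,0,40, -0.16,0.17,0,0,0,0,40, -0.21,0.23,0,0,0,0,40, -0.26,0.295,0,0,0,0,40]'
python3 - <<'E'
from g import *
p,d=env.snapshot("wrist"); o=env.observe(); print(o["tcp_pos"],o["wrist_force"])
cv2.imwrite("pics/wrist6.png",p[:,:,::-1])
p,d=env.snapshot("scene")
cv2.imwrite("pics/scene6.png",cv2.resize(p[150:310,110:310,::-1],None,fx=3.5,fy=3.5))
E
```

```text
clock: 7.0
tcp_pos: [0.5087, -0.1463, 0.0588]
eef_rot: [1.101, 1.275, -1.1]
wrist_force: [-0.5, 0.5, 0.9]
gripper_width: 0.47
[ 0.50969018 -0.14640947  0.05927444] [-0.9910822   0.63875267  1.07249351]
```

View pics/wrist6.png

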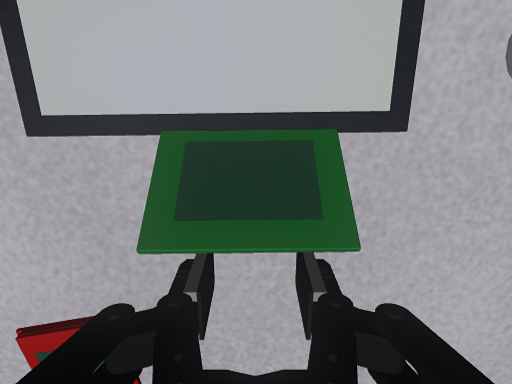

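View pics/scene6.png

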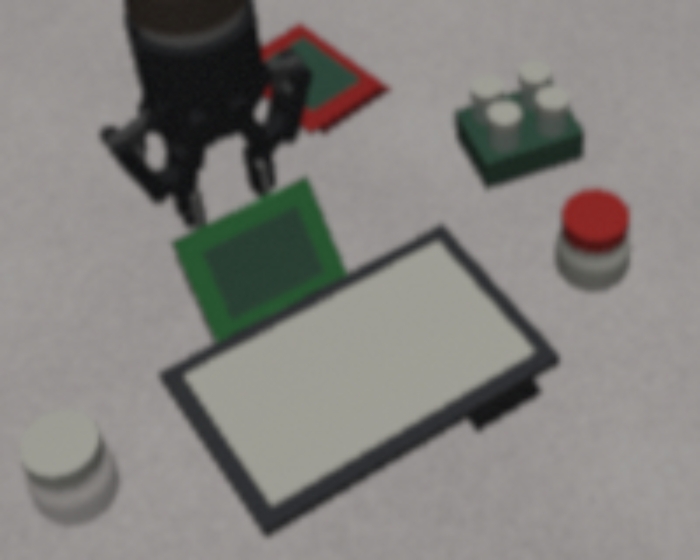

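The cassette is lifted to about 45-50 deg and square, with the lip still on both fingertips at row 252. The force is low, so I'll press forward more while rising.

```bash
python3 -m creep '[0,0.05,0,0,0,0,40, -0.04,0.11,0,0,0,0,40, -0.08,0.17,0,0,0,0,40, -0.12,0.23,0,0,0,0,40, -0.15,0.29,0,0,0,0,40]'
python3 - <<'E'
from g import *
p,d=env.snapshot("wrist"); o=env.observe(); print(o["tcp_pos"],o["wrist_force"])
cv2.imwrite("pics/wrist7.png",p[:,:,::-1])
E
```

```text
clock: 7.6
tcp_pos: [0.5229, -0.1443, 0.0663]
eef_rot: [1.1, 1.275, -1.1]
wrist_force: [-0.7, 0.4, -0.1]
gripper_width: 0.466
[ 0.52364274 -0.14432819  0.0665663 ] [-0.27889963  0.11367257 -0.30097508]
```

View pics/wrist7.png

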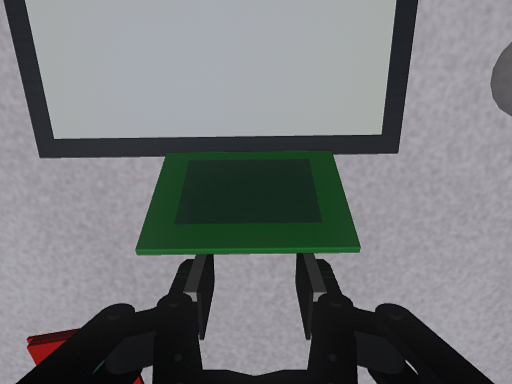

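The angle is now around 58 deg. From here it is mostly a forward push, with a slight rise.

```bash
python3 -m creep '[-0.03,0.07,0,0,0,0,40, -0.06,0.14,0,0,0,0,40, -0.08,0.21,0,0,0,0,40, -0.1,0.28,0,0,0,0,40, -0.12,0.35,0,0,0,0,40]'
python3 - <<'E'
from g import *
p,d=env.snapshot("wrist"); o=env.observe(); print(o["tcp_pos"],o["wrist_force"])
cv2.imwrite("pics/wrist8.png",p[:,:,::-1])
E
```

```text
clock: 8.15
tcp_pos: [0.5401, -0.1417, 0.0721]
eef_rot: [1.1, 1.275, -1.1]
wrist_force: [-1.4, 0.8, -0.5]
gripper_width: 0.469
[ 0.54088456 -0.14172061  0.0723667 ] [-0.03669451 -0.24413525 -0.17235824]
```

View pics/wrist8.png

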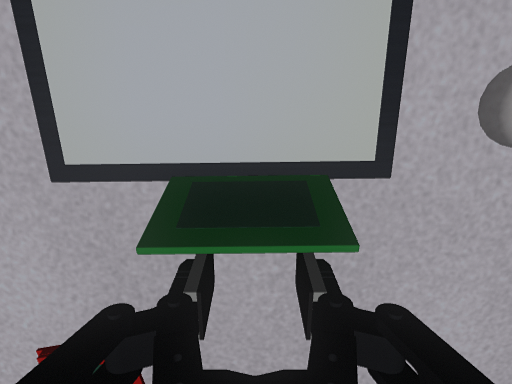

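```bash
python3 -m creep '[-0.02,0.08,0,0,0,0,40, -0.04,0.16,0,0,0,0,40, -0.05,0.24,0,0,0,0,40, -0.06,0.32,0,0,0,0,40, -0.06,0.4,0,0,0,0,40]'
python3 - <<'E'
from g import *
p,d=env.snapshot("wrist"); o=env.observe(); print(o["tcp_pos"],o["wrist_force"])
cv2.imwrite("pics/wrist9.png",p[:,:,::-1])
p,d=env.snapshot("scene")
cv2.imwrite("pics/scene9.png",cv2.resize(p[150:310,110:310,::-1],None,fx=3.5,fy=3.5))
E
```

```text
clock: 8.7
tcp_pos: [0.56, -0.1388, 0.0751]
eef_rot: [1.1, 1.275, -1.1]
wrist_force: [0.1, -0.2, -0.5]
gripper_width: 0.464
[ 0.5606784  -0.13872861  0.07514731] [0.84588741 0.15050479 0.17140524]
```

View pics/wrist9.png

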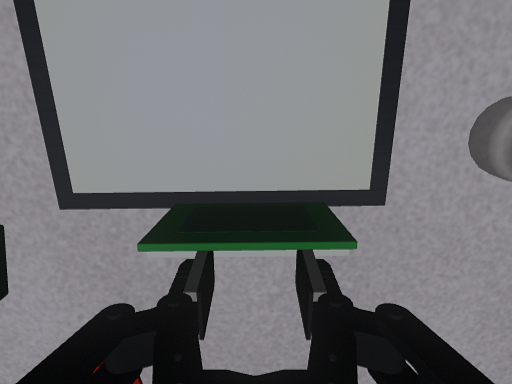

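View pics/scene9.png

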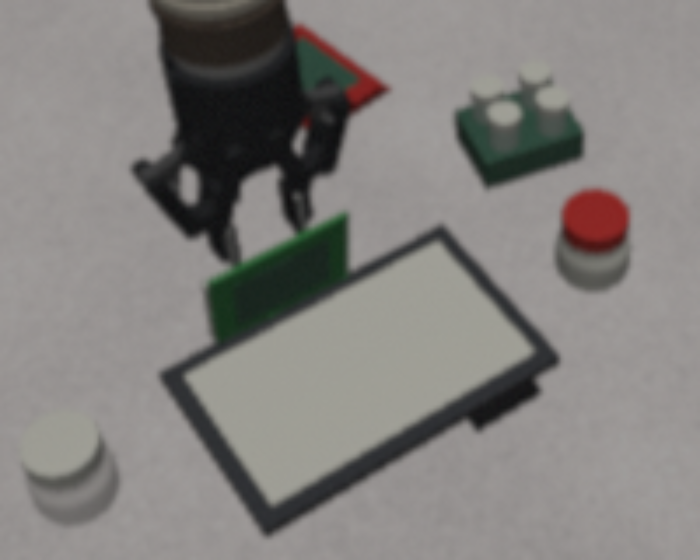

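The cassette is nearly upright at the pad's front edge. I'll keep pushing level.

```bash
python3 -m creep '[0,0.07,0,0,0,0,40, 0,0.14,0,0,0,0,40, 0,0.21,0,0,0,0,40, 0,0.28,0,0,0,0,40, 0,0.35,0,0,0,0,40]'
python3 - <<'E'
from g import *
p,d=env.snapshot("wrist"); o=env.observe(); print(o["tcp_pos"],o["wrist_force"])
cv2.imwrite("pics/wrist10.png",p[:,:,::-1])
E
```

```text
clock: 9.3
tcp_pos: [0.5772, -0.1362, 0.075]
eef_rot: [1.1, 1.275, -1.1]
wrist_force: [-0.8, 0.1, 0.8]
gripper_width: 0.469
[ 0.57779348 -0.13614821  0.07508539] [ 0.48193557  0.41139249 -0.49960401]
```

View pics/wrist10.png

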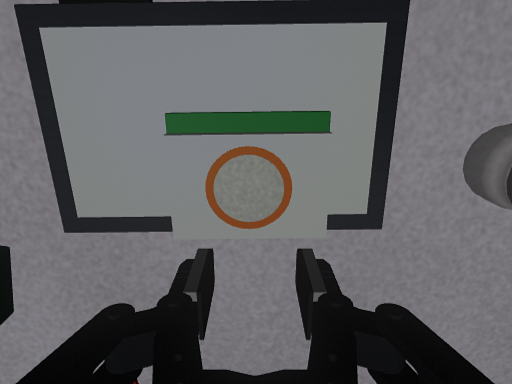

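Flipped: face up, orange ring at (249,188), toe edge at row 238 just overhanging the pad's front rim (row 231). I'll back off, then lower and push it on.

```bash
python3 -m creep '[0,-0.2,0,0,0,0,40, 0,-0.4,0,0,0,0,40, 0,-0.6,0,0,0,0,40, 0,-0.8,0,0,0,0,40, 0,-1,0,0,0,0,40]'
python3 - <<'E'
from g import *
p,d=env.snapshot("wrist"); o=env.observe(); cm=env.camera_model("wrist"); print(o["tcp_pos"],o["wrist_force"])
cv2.imwrite("pics/wrist11.png",p[:,:,::-1]); np.savez("pics/wrist11.npz",p=p,d=d)
E
```

```text
clock: 9.85
tcp_pos: [0.5261, -0.1438, 0.0752]
eef_rot: [1.1, 1.275, -1.101]
wrist_force: [-1.0, -0.2, 0.9]
gripper_width: 0.465
[ 0.52440109 -0.14388019  0.07503216] [-2.07054779 -0.48780689 -0.20874271]
```

View pics/wrist11.png

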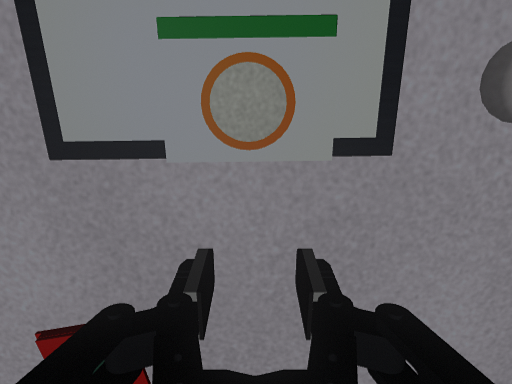

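Run:
```python
from g import *
cm=env.camera_model("wrist"); o=env.observe(); Rt=tgt(8.4,-1)
def loc(P): return ((P-np.r_[o["tcp_pos"][:2],0])@np.c_[Rt[:,1],-Rt[:,2]]*1000).round(1)
print("toe",loc(pix2plane(cm,[[165,162],[333,160]],0.022)))
print("lip far",loc(pix2plane(cm,[[157,17],[337,14]],0.014)))
print("padfront",loc(pix2plane(cm,[[50,159],[391,154]],0.010)))
```

```text
toe [[ 37.4  53.8]
 [ 38.6 -47.9]]
lip far [[117.   53.2]
 [118.5 -45.6]]
padfront [[ 36.4 130.7]
 [ 39.7 -87.5]]
```

```bash
python3 -m creep '[0.3,0,0,-0.4,0,0,40, 0.6,0,0,-0.8,0,0,40, 0.9,0,0,-0.8,0,0,40, 1.15,0,0,-0.8,0,0,40, 1.24,0,0,-0.8,0,0,40]'; python3 -c "
from g import *
p,d=env.snapshot('wrist'); o=env.observe(); print(o['tcp_pos'],o['wrist_force'])"
```

```text
clock: 10.4
tcp_pos: [0.5263, -0.1434, 0.0117]
eef_rot: [1.089, 1.283, -1.091]
wrist_force: [-0.6, 0.3, 0.0]
gripper_width: 0.468
[ 0.52630646 -0.14336922  0.01159717] [ 0.36454966  0.20461817 -1.35903935]
```

```bash
python3 -m creep '[0,0.1,0,0,0,0,40, 0,0.2,0,0,0,0,40, 0,0.3,0,0,0,0,40, 0,0.38,0,0,0,0,40, 0,0.44,0,0,0,0,40]'; python3 -m creep '[0,0.05,0,0,0,0,40, 0,0.1,0,0,0,0,40, 0,0.15,0,0,0,0,40, 0,0.2,0,0,0,0,40, 0,0.25,0,0,0,0,40]'
python3 - <<'E'
from g import *
p,d=env.snapshot("wrist"); o=env.observe(); print(o["tcp_pos"],o["wrist_force"])
cv2.imwrite("pics/wrist12.png",p[:,:,::-1])
E
```

```text
clock: 10.95
tcp_pos: [0.55, -0.14, 0.0134]
eef_rot: [1.09, 1.28, -1.089]
wrist_force: [0.9, 0.4, -0.3]
gripper_width: 0.47
clock: 11.45
tcp_pos: [0.5614, -0.138, 0.013]
eef_rot: [1.09, 1.281, -1.09]
wrist_force: [-0.3, -0.4, -0.2]
gripper_width: 0.465
[ 0.56202746 -0.13797823  0.01304139] [ 0.67243299  0.09800627 -0.57980088]
```

View pics/wrist12.png

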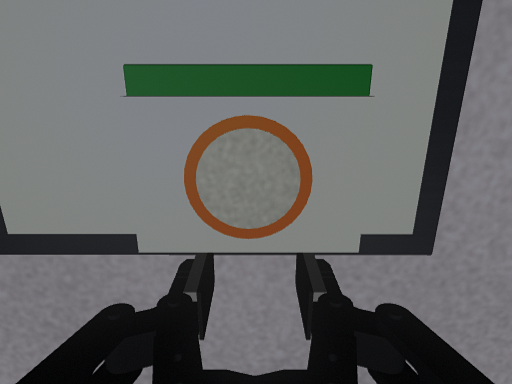

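The cassette lies square, with the toe edge (row 252) at the fingertips. I'll push it on about 28 mm.

```bash
python3 -m creep '[0,0.05,0,0,0,0,40, 0,0.1,0,0,0,0,40, 0,0.16,0,0,0,0,40, 0,0.22,0,0,0,0,40, 0,0.28,0,0,0,0,40]'; python3 -m creep '[0,0.06,0,0,0,0,40, 0,0.12,0,0,0,0,40, 0,0.18,0,0,0,0,40, 0,0.24,0,0,0,0,40, 0,0.28,0,0,0,0,40]'
python3 - <<'E'
from g import *
p,d=env.snapshot("wrist"); o=env.observe(); print(o["tcp_pos"],o["wrist_force"])
cv2.imwrite("pics/wrist13.png",p[:,:,::-1])
E
```

```text
clock: 12.0
tcp_pos: [0.5756, -0.1357, 0.013]
eef_rot: [1.09, 1.281, -1.09]
wrist_force: [-0.8, -0.6, -0.4]
gripper_width: 0.466
clock: 12.5
tcp_pos: [0.5894, -0.1335, 0.0131]
eef_rot: [1.09, 1.281, -1.09]
wrist_force: [0.0, -0.5, 0.6]
gripper_width: 0.47
[ 0.58970318 -0.13348229  0.01308159] [-0.14290943 -0.5128125  -1.02671569]
```

View pics/wrist13.png

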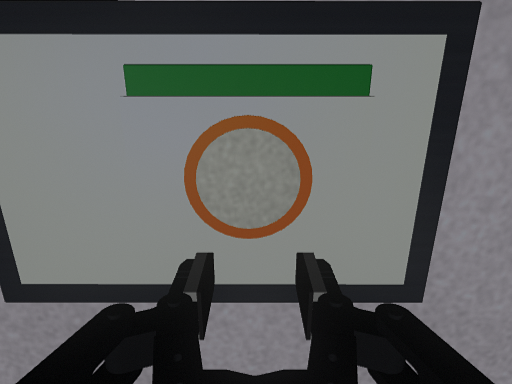

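It is centred on the pad. I'll back off level first, then up and away.

```bash
python3 -m creep '[0,-0.15,0,0,0,0,40, -0.1,-0.4,0,0,0,0,40, -0.5,-0.8,0,0,0,0,40, -1,-1.2,0,0,0,0,40, -1.6,-1.6,0,0,0,0,40]'; python3 -m creep '[-0.5,-0.5,0.5,0,0,0,40, -1,-1,1,0,0,0,40, -1.5,-1.5,1.5,0,0,0,40, -2,-2,2,0,0,0,40, -2,-2,2.5,0,0,0,40]'
python3 - <<'E'
from g import *
for n in("top","scene"):
    cm=env.camera_model(n)
    p,d=env.snapshot(n); np.savez(f"pics/{n}14.npz",p=p,d=d)
    c=p[110:280,220:420] if n=="top" else p[150:310,110:310]
    cv2.imwrite(f"pics/{n}14.png",cv2.resize(c[:,:,::-1],None,fx=3.5,fy=3.5))
    hsv=cv2.cvtColor(p,cv2.COLOR_RGB2HSV)
    g=(hsv[...,0]>45)&(hsv[...,0]<90)&(hsv[...,1]>90)
    for q in cv2.findContours(g.astype(np.uint8),0,1)[0]:
        if cv2.contourArea(q)>60: print(n,"green",rect(cm,q,.014))
    ring=(hsv[...,0]>5)&(hsv[...,0]<18)&(hsv[...,1]>140)
    ys,xs=np.nonzero(ring); print("ring px",len(xs), np.median(xs) if len(xs) else 0,np.median(ys) if len(ys) else 0)
    k=biggest(p.max(2)<90,(318,156) if n=="top" else (213,257)); print("pad",rect(cm,k,.01))
print(env.observe())
E
```

```text
clock: 13.05
tcp_pos: [0.5079, -0.1463, 0.0929]
eef_rot: [1.089, 1.283, -1.091]
wrist_force: [0.3, -1.0, 0.4]
gripper_width: 0.47
clock: 13.55
tcp_pos: [0.4301, -0.288, 0.1975]
eef_rot: [1.091, 1.274, -1.09]
wrist_force: [1.8, -0.5, 0.7]
gripper_width: 0.465
top green ((358.9466552734375, -38.9932975769043), (62.76314926147461, 42.85816192626953), 19.27072525024414)
top green ((492.65301513671875, 78.7226333618164), (56.2983512878418, 25.523714065551758), 0.31308794021606445)
top green ((673.3392333984375, -117.01587677001953), (6.956171989440918, 96.314453125), 9.302952766418457)
ring px 187 12.0 232.0
pad ((633.8909301757812, -104.40550994873047), (152.67730712890625, 220.55459594726562), 9.132217407226562)
scene green ((673.5717163085938, -116.82345581054688), (10.388023376464844, 95.3891372680664), 9.159811973571777)
scene green ((361.6864318847656, -37.566646575927734), (56.547054290771484, 38.43159866333008), 19.532941818237305)
ring px 60 415.0 92.0
pad ((638.3115844726562, -103.67323303222656), (153.9487762451172, 219.95327758789062), 9.156678199768066)
{'clock': 13.65, 'joints': array([-5.89897884e-01,  2.93453183e-01, -2.12216474e-02,  1.25169427e+00,
       -6.19985585e-04,  2.39506467e+00]), 'joint_velocities': array([ 0.04577815,  0.00787935, -0.05275514,  0.01220634,  0.02440359,
        0.02452325]), 'joint_torque': array([ -0.78678148, -39.63554621,  25.64185202,  -0.08338589,
        -0.15202242,  -0.14092013]), 'tcp_pos': array([ 0.43130095, -0.28894264,  0.19448183]), 'eef_rot': array([ 1.09222331,  1.27458454, -1.09238828]), 'wrist_force': array([-0.38894195, -0.01722328, -0.8681133 ]), 'ft_torque': array([0.00726882, 0.01979497, 0.00437377]), 'gripper_width': 0.4646088750463395}
```

View pics/top14.png

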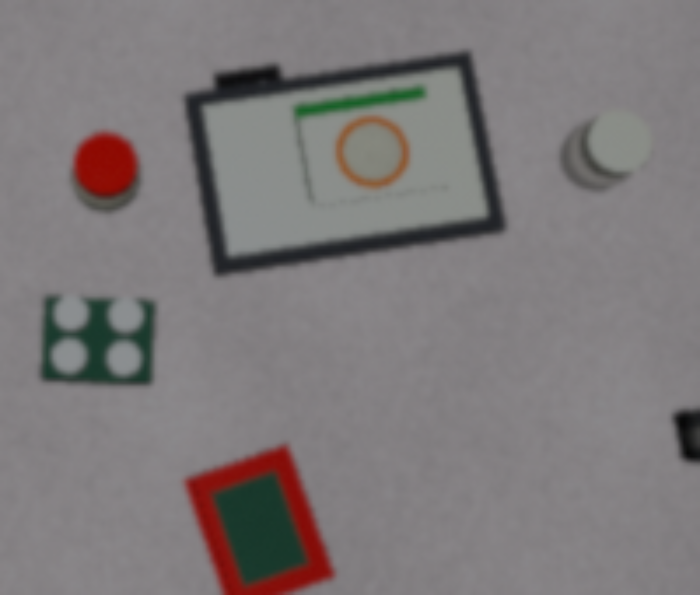

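View pics/scene14.png

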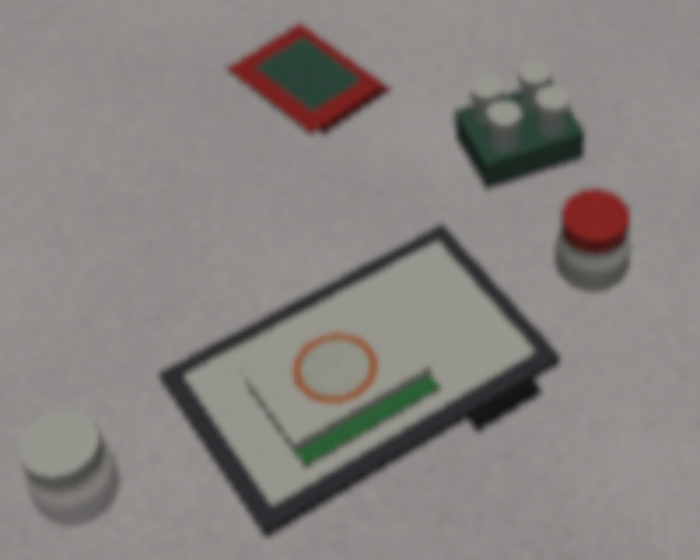

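The cassette lies flat on the pad, face up: ring at (372,152) in the top crop, lip at 9.2-9.3 deg against the pad's 9.1 deg. The jars and rack have not moved and the hand is clear, so I'm handing in.

```bash
python3 -c "
from station import env
print(env.sign_off())"
```

```text
the job is handed in; nothing more can be done
None
```

The cassette now lies face up on the light pad. I handed the job in at 13.65 s, well inside the 64 s limit.

**What I did:** I butted the cassette squarely against the pad's front edge with two half-open fingertips. Pressing with about 5–8 N, I carried the lip up by friction. From about 45–50 deg the force fell to about 1 N, but the cassette kept turning and tipped over. I then pushed it about 28 mm further on to the pad and drew the hand back. It was never gripped or picked up.

**Last checks:**
- **Position:** both the top and scene cameras show the whole cassette on the pad, near the middle of its depth and a little to the right of its middle.
- **Squareness:** its lip lies at 9.2–9.3 deg and the pad at 9.1–9.2 deg, so it is square to within about 0.2 deg.
- **Bystanders:** the jars and the vial rack look unmoved. I judged this by eye and did not re-measure them.
- **Hand:** it is clear, about 0.2 m up and to the side, with the wrist force at about zero.

**Check that failed:** my automatic search for the orange ring in the last pictures picked up other things as well, so I confirmed by eye that the cassette is face up. No other check disagreed.

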